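# Rack the squeegees by length

## Task

Put the four squeegees away: stand each one, blade up and flat on the bottom, in the wooden cradle made for its length (shortest in the shortest cradle, longest in the longest, and so on). Leave the metal scoop coater and the flat brush where they lie.

Things in the scene. Friction and masses are not known exactly. Their poses are not given: they have to be found in the camera images.
- squeegee_small: shortest of four loose squeegees, 70 mm long, under 0.42 kg, standing blade up. Pale wooden handle 70 (x) x 28 (y) x 45 high (z), flat sides to grip across the 28; above it an aluminium strip 14 wide to z = 51 and a dark rubber blade 7 thick to z = 67 mm. Origin: centre of the handle's underside; x along the length, z up; both ends alike, so half a turn makes no difference
- squeegee_medium: second shortest of four loose squeegees, 100 mm long, under 0.42 kg, standing blade up. Pale wooden handle 100 (x) x 28 (y) x 45 high (z), flat sides to grip across the 28; above it an aluminium strip 14 wide to z = 51 and a dark rubber blade 7 thick to z = 67 mm. Origin: centre of the handle's underside; x along the length, z up; both ends alike, so half a turn makes no difference
- squeegee_large: second longest of four loose squeegees, 130 mm long, under 0.42 kg, standing blade up. Pale wooden handle 130 (x) x 28 (y) x 45 high (z), flat sides to grip across the 28; above it an aluminium strip 14 wide to z = 51 and a dark rubber blade 7 thick to z = 67 mm. Origin: centre of the handle's underside; x along the length, z up; both ends alike, so half a turn makes no difference
- squeegee_longest: longest of four loose squeegees, 160 mm long, under 0.42 kg, standing blade up. Pale wooden handle 160 (x) x 28 (y) x 45 high (z), flat sides to grip across the 28; above it an aluminium strip 14 wide to z = 51 and a dark rubber blade 7 thick to z = 67 mm. Origin: centre of the handle's underside; x along the length, z up; both ends alike, so half a turn makes no difference
- cradle_small: shortest of four open wooden cradles fixed to the bench, for the 70 mm squeegee: outside 106 (x) x 62 (y) mm, walls 8, inside 90 x 46 mm (10 mm spare at each end, 9 mm at each side of its squeegee). Inner floor 8 mm, rims 16 mm above the bench. Origin: centre of the underside, on the bench; x along the length, z up
- cradle_medium: second shortest of four open wooden cradles fixed to the bench, for the 100 mm squeegee: outside 136 (x) x 62 (y) mm, walls 8, inside 120 x 46 mm (10 mm spare at each end, 9 mm at each side of its squeegee). Inner floor 8 mm, rims 16 mm above the bench. Origin: centre of the underside, on the bench; x along the length, z up
- cradle_large: second longest of four open wooden cradles fixed to the bench, for the 130 mm squeegee: outside 166 (x) x 62 (y) mm, walls 8, inside 150 x 46 mm (10 mm spare at each end, 9 mm at each side of its squeegee). Inner floor 8 mm, rims 16 mm above the bench. Origin: centre of the underside, on the bench; x along the length, z up
- cradle_longest: longest of four open wooden cradles fixed to the bench, for the 160 mm squeegee: outside 196 (x) x 62 (y) mm, walls 8, inside 180 x 46 mm (10 mm spare at each end, 9 mm at each side of its squeegee). Inner floor 8 mm, rims 16 mm above the bench. Origin: centre of the underside, on the bench; x along the length, z up
- scoop_coater: bystander to leave alone: metal trough-shaped scoop coater with blue end plates, 53 x 208 x 40 mm, lying loose at the left of the squeegees, long side (y) pointing roughly away from the robot; origin centre of its underside
- flat_brush: bystander to leave alone: flat brush with a red handle, 219 x 25 x 10 mm, lying loose at the right of the squeegees, its length (x) pointing roughly away from the robot; origin centre of its underside
Things that resemble listed ones, but are neither listed nor needed, are in the scene too. What is shaped like the squeegee_large but red is not meant.

How it is judged (in metres and radians):
At the end, for the whole second after the job is handed in: Every squeegee rests upright (within 0.08 rad), blade up, flat on the floor of its own cradle (height within 3 mm, centre within 15 mm of the cradle's centre, length along the cradle within 0.3 rad) and is still; scoop coater and brush are within 30 mm of where they were (horizontal distance between squeegee_small and cradle_small below 0.015 m and z of squeegee_small in the frame of cradle_small between 0.005 and 0.011 m and angle between each of squeegee_small, squeegee_medium, squeegee_large, squeegee_longest's own z axis and vertical below 0.08 rad and angle between the x axis of squeegee_small and the x axis of cradle_small, either way round below 0.3 rad and linear speed of each of squeegee_small, squeegee_medium, squeegee_large, squeegee_longest below 0.02 m/s and horizontal distance between squeegee_medium and cradle_medium below 0.015 m and z of squeegee_medium in the frame of cradle_medium between 0.005 and 0.011 m and angle between the x axis of squeegee_medium and the x axis of cradle_medium, either way round below 0.3 rad and horizontal distance between squeegee_large and cradle_large below 0.015 m and z of squeegee_large in the frame of cradle_large between 0.005 and 0.011 m and angle between the x axis of squeegee_large and the x axis of cradle_large, either way round below 0.3 rad and horizontal distance between squeegee_longest and cradle_longest below 0.015 m and z of squeegee_longest in the frame of cradle_longest between 0.005 and 0.011 m and angle between the x axis of squeegee_longest and the x axis of cradle_longest, either way round below 0.3 rad and distance of each of scoop_coater, flat_brush from where it was at the start of the episode below 0.03 m); the robot touches nothing.
It fails at once if the scoop coater is moved by more than 30 mm (distance of scoop_coater from where it was at the start of the episode above 0.03 m).
It fails at once if the flat brush is moved by more than 30 mm (distance of flat_brush from where it was at the start of the episode above 0.03 m).
It also fails if it takes over 99 s, if anything falls off the work surface, if the arm or the gripper's body presses on something with over 40 N, if the wrist force passes 120 N, or if a joint passes its speed limit or range.

## Robot

A 6-joint arm with a two-finger parallel gripper is mounted at the origin on a cart in front of the work surface, level with it; the furniture and walls round the work are solid. World frame = base frame: x ahead of the robot, y to its left, z up, the work surface at z = 0. Lengths are in mm, angles in rad, forces in N, time in s.
With the tool pointing down it reaches from about 400 to 925 mm from the base axis. Payload 12.5 kg.
Tool frame: the origin (TCP) lies midway between the tips of the shut fingers; the grasp point (between the pads) lies 19 mm behind it; z points along the fingers, y is the line along which they close (so a half turn about z gives the same grasp; the last joint's range is limited). The gripper opens to 95 mm and grips with 3 to 60 N. Pads are 20 mm wide; open, the fingers measure 119 mm over their backs; the gripper's body (75 mm by 180 mm) begins 59 mm behind the grasp point.
Start: joints at [-1.321, 0.491, 1.559, -0, 1.092, -0.106], TCP at [217.736, -585.865, 214.661] pointing down, gripper open.
Joint ranges: [-3.1, 3.1], [-0.84, 2.19], [0.05, 2.79], [-1.13, 4.28], [0.06, 2.93], [-2.69, 2.69]. Speed limits (rad/s): [2.22, 2.22, 2.79, 3.14, 3.14, 3.14].

## Interface

Orientations are given as [roll, pitch, yaw] about the fixed x, y, z axes, in that order (R = Rz(yaw) Ry(pitch) Rx(roll)).
In Python, from cell import * gives the robot as it stands.
- The arm moves only by the tool servo_tool, never from a script. Its argument "moves" is one flat list of numbers, 5 for each row, row after row: the shift along the world's x, y, z as a fraction of full scale, then the turn about the world's z as a fraction of full scale, then the opening, from 0 (shut) to 1 (fully open). A call has 1 to 12 rows; each row is the pose to reach, as a shift and turn from the pose commanded when the call began, turning the shorter way round; what a row does not reach only later rows make up. Full scale, the value 1, is 400 mm for a shift and 180 degrees for a turn. A row lasts 1/12 s, in which the tool goes at most 41.7 mm and 7.16 degrees, less where a joint would pass 70% of its speed; a pose out of reach is approached as far as the arm can. A call with a number of a shift or a turn outside -1 to 1 is refused whole. A call with a gripper value outside its range is refused whole. The fingers move at their own pace and stop on an object; the grip force is fixed at half the most. Time passes only in rows, so rows that repeat a pose let the fingers close. It gives the time, the measured TCP pose, the force, the opening and the grip force at its end, in the units of the state.
- state(): the state, without advancing time (a new reading comes with each control period).
- read_camera(name): name is "scene" or "side" or "wrist"; returns (picture, depth): 420x560x3 uint8, blue, green, red; 420x560 float32, mm along the optical axis (not along the pixel's ray), 0 where there is no reading.
- get_calibration(name): a dict with "K" (3x3 intrinsics, pixels), "k1" (the pictures are not rectified: a ray, as slopes to the right and down, at radius r is drawn at 1 + k1 r^2 times it, then the intrinsics apply), "R" (3x3) and "t" (3): a world point X has camera coordinates R X + t. Camera axes: x right, y down, z forward; pixel columns grow to the right and rows downward; lengths in mm; the calibration is good to about 2 mm. A picture is of the moment at which its call begins: read the wrist's pose just before it. get_calibration takes no time and is no camera call; for the wrist camera it gives the pose at the moment of the call.
- job_done(): hands the job in; it is judged then, once.
The state is a dict: "t": time; "joints": joint angles; "qvel": joint speeds; "tau": joint torques, N m; "eef_pos": TCP position; "tcp_rot": TCP orientation; "ft_force": force on the tool from outside, world axes, zero at the start; "moment": the same for the moment, N m; "opening": opening from 0.0 (shut) to 1.0 (fully open); "grip_force": force on a finger pad.
Only numpy, scipy, OpenCV 4.12 (cv2) and the standard library are available. Lean on these libraries where they do the work, as an engineer would, in place of code of your own. Each camera call takes 0.05 s, during which the arm holds its last target. There are 200 camera calls.

## Working session

There is one attempt and no reset: what is moved stays moved. The work goes in short steps, Python scripts to look and compute and a tool call to move; the robot and the scene stay as the last step left them, time stands still between calls to the robot, and variables do not carry over. Pictures are saved under pics/ and viewed, at most 14 in all, crops included, and the job is handed in when it is done.

Besides the shell and the picture viewer there is one more tool, called as a command line: name --argument value ..., lists and objects as JSON in quotes. servo_tool: Moves the arm, as the interface text tells. Its arguments: {"type":"object","properties":{"moves":{"type":"array"}},"required":["moves"]}

```bash
mkdir -p pics; ls
python3 - <<'E'
from cell import *
import cv2,numpy as np
for n in ("scene","side"):
    p,d=read_camera(n); cv2.imwrite(f"pics/{n}0.png",p); np.savez(f"{n}0.npz",p=p,d=d)
    c=get_calibration(n); print(n,c["K"].tolist() if hasattr(c["K"],'tolist') else c["K"],c["k1"],(-np.array(c["R"]).T@np.array(c["t"])).round())
print(state())
E
```

```text
pics
scene [[487.80424088004025, 0.0, 275.13397775944384], [0.0, 487.80424088004025, 212.1432684461278], [0.0, 0.0, 1.0]] -0.15744111480893716 [ -251. -1225.   764.]
side [[432.7134518520217, 0.0, 286.1312558064327], [0.0, 432.7134518520217, 209.94284022580797], [0.0, 0.0, 1.0]] 0.011039651858485714 [ 752. -822. 1423.]
{'t': 0.1, 'joints': array([-1.32061418e+00,  4.91475702e-01,  1.55938951e+00, -1.51576408e-05,
        1.09168124e+00, -1.05610966e-01]), 'qvel': array([-0.00033759,  0.00011547, -0.00135541,  0.00142498,  0.00022651,
       -0.00091566]), 'tau': array([ 3.23238764e-04, -6.13625479e+01, -2.58603770e+01,  6.93444139e-02,
        4.70384373e-02, -5.18171328e-05]), 'eef_pos': array([ 217.66759068, -585.64673881,  214.13448357]), 'tcp_rot': array([-3.14064275e+00, -8.71750636e-05,  3.55800066e-01]), 'ft_force': array([0.24946838, 0.16966035, 0.07125719]), 'moment': array([ 0.02243973,  0.03476333, -0.00263737]), 'grip_force': 0.0, 'opening': 1.002345051057546}
```

View pics/scene0.png

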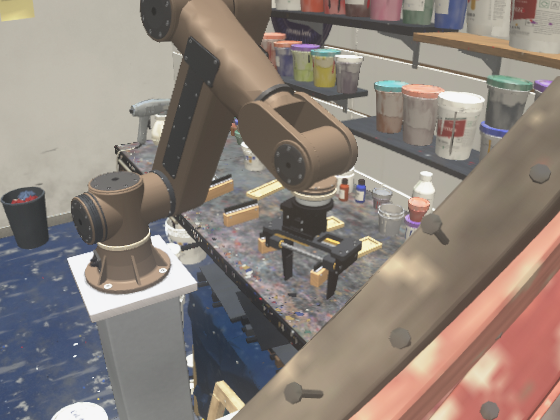

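View pics/side0.png

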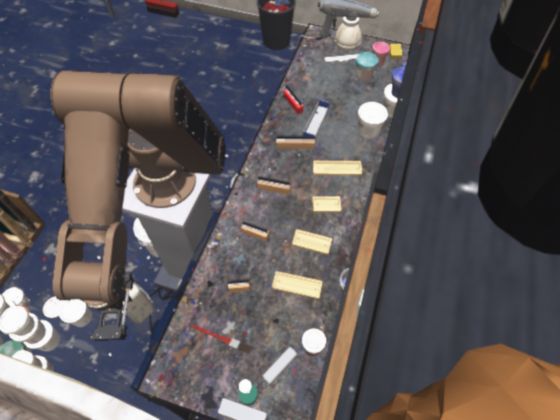

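The side view shows the whole bench. The four wooden squeegees are near (296,142), (274,185), (255,231) and (238,286). The red lookalike is at (292,99), the scoop at (317,118) and the brush at (217,335). The cradles are at (338,167), (327,204), (312,241) and (297,284). Next I'll measure by depth.

```bash
cat > h.py <<'E'
import cv2,numpy as np
def cal(c):
    return np.array(c["K"],float),float(c["k1"]),np.array(c["R"],float),np.array(c["t"],float).ravel()
def rays(uv,c):
    K,k,R,t=cal(c)
    # iterative inverse of the one-term model by OpenCV
    n=cv2.undistortPointsIter(np.asarray(uv,float).reshape(-1,1,2),K,np.array([k,0,0,0]),None,None,(3,50,1e-9)).reshape(-1,2)
    return n
def onplane(uv,z,c):
    K,k,R,t=cal(c); n=rays(uv,c); d=np.c_[n,np.ones(len(n))]@R; o=-R.T@t
    return o+d*((z-o[2])/d[:,2])[:,None]
def cloud(d,c):
    K,k,R,t=cal(c); h,w=d.shape
    uv=np.stack(np.meshgrid(np.arange(w),np.arange(h)),-1).reshape(-1,2)
    n=rays(uv,c); X=(np.c_[n,np.ones(len(n))]*d.reshape(-1,1)-t)@R
    X[d.ravel()<=0]=np.nan
    return X.reshape(h,w,3)
E
python3 - <<'E'
from cell import *
from h import *
z=np.load("side0.npz");p,d=z["p"],z["d"];c=get_calibration("side")
X=cloud(d,c)
cv2.imwrite("pics/crop0.png",cv2.resize(p[80:355,180:380],None,fx=2.9,fy=2.15,interpolation=cv2.INTER_CUBIC) if 0 else cv2.resize(p[80:355,180:380],None,fx=2.18,fy=2.18,interpolation=cv2.INTER_CUBIC))
for n,u,v in [("L160",296,142),("b",274,185),("c",255,231),("d",238,286)]:
    m=np.zeros(d.shape,np.uint8); m[v-18:v+19,u-30:u+31]=1
    m&=(X[...,2]>25).astype(np.uint8)&(X[...,2]<80)
    pts=X[m>0]; r=cv2.minAreaRect(pts[:,:2].astype(np.float32)); print(n,len(pts),np.round(r[0]),np.round(r[1]),round(r[2],1),np.nanpercentile(pts[:,2],[5,50,95]).round())
    
hsv=cv2.cvtColor(p,cv2.COLOR_BGR2HSV)
for u,v in [(338,167),(327,204),(312,241),(297,284)]: print(hsv[v,u],X[v,u].round())
m=cv2.inRange(hsv,(15,50,130),(35,255,255)); m[:, :255]=0;m[:,372:]=0;m[:120]=0;m[310:]=0
cs,_=cv2.findContours(m,cv2.RETR_EXTERNAL,cv2.CHAIN_APPROX_NONE)
for k in cs:
    if cv2.contourArea(k)<100: continue
    P=onplane(k.reshape(-1,2),14,c); r=cv2.minAreaRect(P[:,:2].astype(np.float32)); print(cv2.minAreaRect(k)[0],np.round(r[0],1),np.round(r[1]),round(r[2],1))
E
```

```text
L160 429 [431. 383.] [158. 124.] 17.8 [28. 46. 70.]
b 329 [428. 100.] [127.  24.] 5.4 [27. 49. 69.]
c 254 [ 427. -116.] [26. 99.] 89.7 [30. 48. 69.]
d 196 [ 447. -330.] [69. 23.] 23.1 [30. 50. 69.]
[ 24  64 244] [644. 285.   9.]
[ 24  59 247] [646.  99.   4.]
[ 24  62 245] [636. -80.  12.]
[ 24  58 248] [ 632. -256.    7.]
(296.9376220703125, 284.29949951171875) [ 632.2 -259. ] [172.  73.] 5.3
(358.94122314453125, 277.2353210449219) [ 831.2 -162.2] [263.  47.] 89.9
(311.419677734375, 241.11856079101562) [633.8 -81.1] [142.  75.] 2.9
(367.0, 235.5) [823.1   7.4] [ 30. 106.] 11.7
(326.5, 204.0) [644.   92.2] [112.  74.] 18.2
(338.0, 167.5) [643.4 278.5] [205.  77.] 18.3
```

View pics/crop0.png

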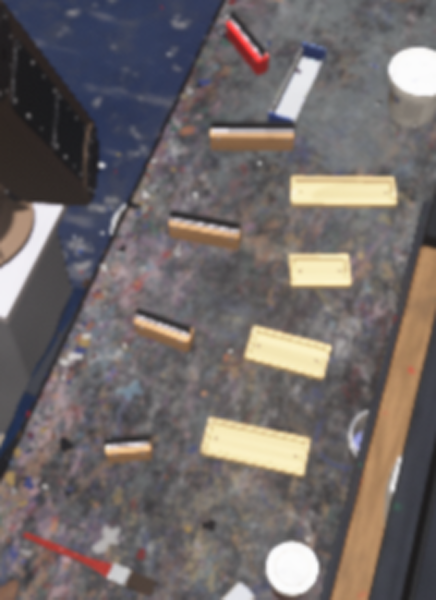

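The crop confirms which squeegee is which. The lengths by depth are about 160 at side pixel (296,142), 127 at (274,185), 99 at (255,231) and 69 at (238,286). All four are wooden. The red one at (292,99), by the scoop, is the decoy. The cradles by outside length are 205 (longest), 112 (small), 142 (medium) and 172 (large). Moving over the small squeegee for a wrist view.

servo_tool --moves '[0.5,0.6,0.2,0,1,0.5,0.6,0.2,0,1,0.5,0.6,0.2,0,1,0.5,0.6,0.2,0,1,0.5,0.6,0.2,0,1,0.5,0.6,0.2,0,1,0.5,0.6,0.2,0,0.6,0.5,0.6,0.2,0,0.6,0.5,0.6,0.2,0,0.6,0.5,0.6,0.2,0,0.6,0.5,0.6,0.2,0,0.6]'

```text
t: 1.02
eef_pos: [417.5, -346.0, 294.3]
tcp_rot: [-3.141, 0.0, 0.356]
ft_force: [-1.9, 0.3, 0.3]
opening: 0.706
grip_force: 0.0
```

```bash
cat > w.py <<'E'
from cell import *
from h import *
import sys
def blobs(name,cam="wrist",save=True):
    s=state(); c=get_calibration(cam); p,d=read_camera(cam); 
    if save: cv2.imwrite(f"pics/{name}.png",p)
    np.savez(name+".npz",p=p,d=d,**{k:np.array(c[k]) for k in("K","k1","R","t")})
    X=cloud(d,c); z=np.nan_to_num(X[...,2],nan=-99)
    print("t",round(s["t"],1),"tcp",s["eef_pos"].round(1),"yaw",s["tcp_rot"].round(3)[2],"cam",(-np.array(c["R"]).T@np.array(c["t"]).ravel()).round())
    def comp(m,lab,zp):
        cs,_=cv2.findContours(m,cv2.RETR_EXTERNAL,cv2.CHAIN_APPROX_NONE)
        for k in cs:
            if cv2.contourArea(k)<400: continue
            P=X[k[:,0,1],k[:,0,0]] if zp is None else onplane(k.reshape(-1,2),zp,c)
            P=P[np.isfinite(P[:,0])]
            (cx,cy),(a,b),an=cv2.minAreaRect(P[:,:2].astype(np.float32))
            if a<b: a,b,an=b,a,an+90
            an=(an+90)%180-90
            e=k.reshape(-1,2); cut=e.min()<3 or e[:,0].max()>556 or e[:,1].max()>416
            if a<300: print(lab,"px",k.reshape(-1,2).mean(0).round(),"xy",round(cx,1),round(cy,1),"size",round(a),round(b),"ang",round(an,1),"rad",round(np.radians(an),3),"CUT" if cut else "")
    K=np.ones((3,3),np.uint8)
    comp(cv2.morphologyEx(((z>58)&(z<76)).astype(np.uint8),cv2.MORPH_OPEN,K),"blade",67)
    comp(cv2.morphologyEx(((z>36)&(z<76)).astype(np.uint8),cv2.MORPH_OPEN,K),"handle",None)
    hsv=cv2.cvtColor(p,cv2.COLOR_BGR2HSV)
    m=cv2.inRange(hsv,(15,35,130),(35,255,255))*((z<30)&(z>-5)).astype(np.uint8)
    m=cv2.morphologyEx(m,cv2.MORPH_CLOSE,np.ones((9,9),np.uint8))
    comp(m,"cradle",14)
if __name__=="__main__": blobs(sys.argv[1])
E
python3 w.py w1
```

```text
t 1.0 tcp [ 417.5 -346.   294.3] yaw 0.356 cam [ 483. -322.  464.]
blade px [106. 110.] xy 427.4 -115.5 size 99 10 ang -4.3 rad -0.075 
handle px [277. 158.] xy 446.3 -329.4 size 69 28 ang 22.7 rad 0.396 
handle px [541. 133.] xy 593.1 -640.2 size 55 48 ang 33.3 rad 0.582 CUT
handle px [114. 113.] xy 427.2 -118.7 size 101 27 ang 1.7 rad 0.03 
cradle px [395.  78.] xy 596.6 -436.0 size 119 59 ang -69.8 rad -1.219 
cradle px [278.  31.] xy 594.6 -281.0 size 100 88 ang -84.3 rad -1.472 CUT
cradle px [167.  13.] xy 557.0 -142.2 size 70 50 ang -69.1 rad -1.205 CUT
```

View pics/w1.png

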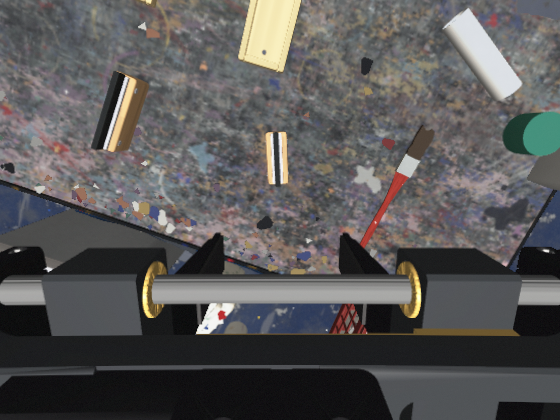

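Wrist view: the small squeegee is at (277,158), centred between the fingers' line. The medium one is at (114,113), and the brush's handle lies on the right at (390,200), clear of the fingers. Descending to grasp.

servo_tool --moves '[0.0715,0.041,-0.05,0.0127,0.7,0.0715,0.041,-0.1,0.0127,0.7,0.0715,0.041,-0.2,0.0127,0.7,0.0715,0.041,-0.3,0.0127,0.7,0.0715,0.041,-0.4,0.0127,0.7,0.0715,0.041,-0.5,0.0127,0.7,0.0715,0.041,-0.6,0.0127,0.7,0.0715,0.041,-0.65,0.0127,0.7,0.0715,0.041,-0.699,0.0127,0.7,0.0715,0.041,-0.699,0.0127,0.7,0.0715,0.041,-0.699,0.0127,0.7]'

```text
t: 1.98
eef_pos: [445.4, -330.0, 14.3]
tcp_rot: [-3.139, 0.001, 0.394]
ft_force: [-0.3, -0.5, -0.3]
opening: 0.705
grip_force: 0.0
```

servo_tool --moves '[0,0,0,0,0.1,0,0,0,0,0.1,0,0,0,0,0.1,0,0,0,0,0.1,0,0,0,0,0.1,0,0,0,0,0.1,0,0,0,0,0.1,0,0,0,0,0.1]'

```text
t: 2.65
eef_pos: [446.4, -329.4, 15.3]
tcp_rot: [3.141, -0.0, 0.396]
ft_force: [-0.2, 1.0, 4.8]
opening: 0.292
grip_force: 30.0
```

servo_tool --moves '[0,0,0.1,0,0.1,0,0,0.2,0,0.1,0,0.1,0.3,0,0.1,0.05,0.2,0.35,0,0.1,0.08,0.3,0.4,0,0.1,0.1,0.4,0.45,0,0.1,0.13,0.5,0.5,0,0.1,0.15,0.6,0.55,0,0.1,0.17,0.7,0.59,0,0.1,0.185,0.8,0.59,0,0.1,0.185,0.9,0.59,0,0.1,0.185,0.97,0.59,0,0.1]'

```text
t: 3.65
eef_pos: [519.5, 40.3, 250.6]
tcp_rot: [3.141, -0.001, 0.396]
ft_force: [1.2, -0.0, -1.9]
opening: 0.293
grip_force: 30.0
```

servo_tool --moves '[0,0,0,-0.06,0.1,0,0,0,-0.06,0.1,0,0,0,-0.06,0.1,0,0,0,-0.06,0.1]'

```text
t: 3.98
eef_pos: [519.2, 38.4, 249.7]
tcp_rot: [3.142, 0.001, 0.21]
ft_force: [0.5, -0.3, -1.7]
opening: 0.29
grip_force: 30.0
```

```bash
python3 w.py w2; python3 -c "
from cell import *; s=state(); print(s['opening'],s['grip_force'])"
```

```text
t 4.0 tcp [519.2  38.4 249.7] yaw 0.21 cam [588.  53. 419.]
blade px [ 13. 197.] xy 448.9 335.9 size 119 14 ang 17.8 rad 0.31 CUT
handle px [220. 222.] xy 459.6 105.0 size 66 28 ang 4.9 rad 0.086 
handle px [ 26. 194.] xy 445.8 334.5 size 159 21 ang 17.5 rad 0.305 CUT
cradle px [530. 142.] xy 633.6 -262.2 size 170 79 ang 9.1 rad 0.159 CUT
cradle px [397. 113.] xy 636.0 -87.6 size 136 76 ang 1.4 rad 0.024 
cradle px [257.  72.] xy 644.0 94.4 size 110 63 ang 17.8 rad 0.311 
cradle px [106.  62.] xy 614.9 271.6 size 141 65 ang 17.3 rad 0.302 CUT
0.29663118841727887 29.999805092811584
```

View pics/w2.png

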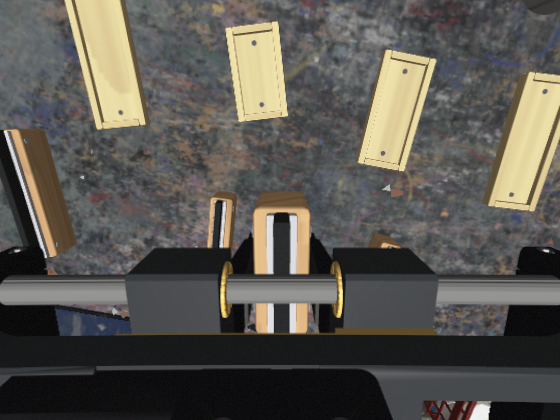

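Wrist view 2: the held small squeegee is at (281,265). Its cradle, the shortest, is at (257,72), with medium at (397,113), large at (530,142) and longest at (106,62). Moving over the small cradle.

servo_tool --moves '[0.1,0.04,-0.03,0.032,0.1,0.19,0.08,-0.06,0.032,0.1,0.28,0.12,-0.1,0.032,0.1,0.315,0.14,-0.2,0.032,0.1,0.315,0.14,-0.3,0.032,0.1,0.315,0.14,-0.4,0.032,0.1,0.315,0.14,-0.475,0.032,0.1,0.315,0.14,-0.475,0.032,0.1,0.315,0.14,-0.475,0.032,0.1,0.315,0.14,-0.475,0.032,0.1]'

```text
t: 4.87
eef_pos: [646.5, 93.9, 61.9]
tcp_rot: [3.141, -0.002, 0.308]
ft_force: [-0.4, -0.2, -1.0]
opening: 0.292
grip_force: 30.0
```

```bash
python3 w.py w3
```

```text
t 4.9 tcp [646.5  93.9  61.9] yaw 0.308 cam [713. 115. 231.]
cradle px [474. 320.] xy 620.3 -71.7 size 52 27 ang -71.9 rad -1.255 
cradle px [512. 246.] xy 680.5 -77.0 size 59 48 ang -85.8 rad -1.498 CUT
cradle px [278. 195.] xy 664.3 102.2 size 66 64 ang 18.4 rad 0.322 
cradle px [ 33. 146.] xy 644.9 278.5 size 181 59 ang 17.6 rad 0.307 CUT
```

View pics/w3.png

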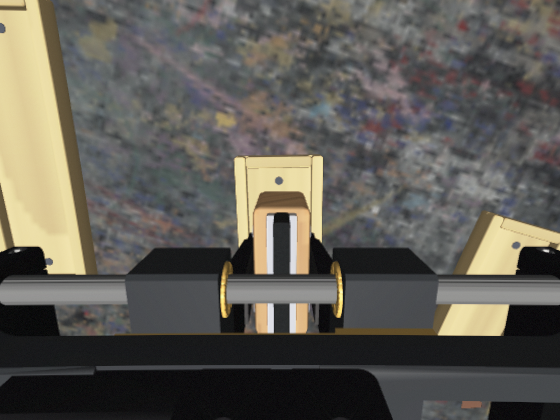

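Wrist view 3: the cradle's far rim is at (279,160) and the squeegee at (281,265). They're aligned to within 2 mm, so I'm lowering and releasing.

servo_tool --moves '[-0.003,0.004,-0.03,0,0.1,-0.003,0.004,-0.06,0,0.1,-0.003,0.004,-0.08,0,0.1,-0.003,0.004,-0.09,0,0.1,-0.003,0.004,-0.096,0,0.1,-0.003,0.004,-0.096,0,0.1,-0.003,0.004,-0.096,0,0.1]'

```text
t: 5.5
eef_pos: [643.7, 96.0, 23.0]
tcp_rot: [-3.142, 0.001, 0.308]
ft_force: [-10.4, -1.0, 17.8]
opening: 0.292
grip_force: 30.0
```

servo_tool --moves '[0,0,0,0,0.6,0,0,0,0,0.6,0,0,0,0,0.6,0,0,0,0,0.6,0,0,0,0,0.6,0,0,0,0,0.6]'

```text
t: 6.0
eef_pos: [644.2, 95.9, 21.4]
tcp_rot: [3.142, 0.0, 0.308]
ft_force: [-0.8, 0.5, -1.2]
opening: 0.592
grip_force: 0.0
```

servo_tool --moves '[0,0,0.1,0,0.6,0,0,0.2,0,0.6,0,0,0.3,0,0.6,-0.08,-0.07,0.35,-0.03,0.6,-0.15,-0.14,0.4,-0.06,0.6,-0.22,-0.21,0.45,-0.114,0.6,-0.3,-0.27,0.5,-0.114,0.6,-0.37,-0.33,0.55,-0.114,0.6,-0.44,-0.4,0.6,-0.114,0.6,-0.51,-0.47,0.6,-0.114,0.6,-0.58,-0.53,0.6,-0.114,0.6,-0.61,-0.55,0.6,-0.114,0.6]'

```text
t: 7.0
eef_pos: [397.8, -125.6, 262.3]
tcp_rot: [3.141, -0.001, -0.051]
ft_force: [1.8, -0.3, -0.1]
opening: 0.603
grip_force: 0.0
```

servo_tool --moves '[0,0,0,0,0.6,0,0,0,0,0.6,0,0,0,0,0.6]'

```text
t: 7.25
eef_pos: [400.7, -124.0, 261.7]
tcp_rot: [3.141, -0.001, -0.051]
ft_force: [-0.1, 0.1, 1.1]
opening: 0.598
grip_force: 0.0
```

```bash
python3 w.py w4
```

```text
t 7.2 tcp [ 400.7 -124.   261.7] yaw -0.051 cam [ 470. -127.  431.]
blade px [271. 166.] xy 427.7 -113.4 size 97 7 ang -3.5 rad -0.061 
blade px [ 88. 174.] xy 427.9 99.4 size 127 12 ang 5.0 rad 0.087 
handle px [272. 165.] xy 427.2 -114.0 size 99 28 ang -3.8 rad -0.067 
handle px [ 97. 172.] xy 428.1 97.1 size 130 20 ang 5.1 rad 0.088 
cradle px [429. 145.] xy 441.0 -321.9 size 78 28 ang 61.8 rad 1.078 
cradle px [533.  10.] xy 586.4 -426.9 size 62 26 ang 86.0 rad 1.501 CUT
cradle px [392.  26.] xy 582.2 -269.1 size 82 65 ang -86.2 rad -1.504 CUT
cradle px [260.  36.] xy 585.2 -99.2 size 116 70 ang 66.2 rad 1.156 CUT
cradle px [84. 31.] xy 597.2 107.3 size 120 49 ang -73.0 rad -1.274 CUT
```

servo_tool --moves '[0.067,0.0255,-0.05,-0.004,0.65,0.067,0.0255,-0.13,-0.004,0.65,0.067,0.0255,-0.22,-0.004,0.65,0.067,0.0255,-0.32,-0.004,0.65,0.067,0.0255,-0.42,-0.004,0.65,0.067,0.0255,-0.52,-0.004,0.65,0.067,0.0255,-0.58,-0.004,0.65,0.067,0.0255,-0.617,-0.004,0.65,0.067,0.0255,-0.617,-0.004,0.65,0.067,0.0255,-0.617,-0.004,0.65]'

```text
t: 8.13
eef_pos: [427.2, -113.1, 14.1]
tcp_rot: [-3.141, 0.002, -0.062]
ft_force: [-0.1, 0.4, 0.5]
opening: 0.65
grip_force: 0.0
```

servo_tool --moves '[0,0,0,0,0.1,0,0,0,0,0.1,0,0,0,0,0.1,0,0,0,0,0.1,0,0,0,0,0.1,0,0,0,0,0.1,0,0,0,0,0.1,0,0,0,0,0.1]'

```text
t: 8.8
eef_pos: [427.1, -113.9, 15.2]
tcp_rot: [3.141, -0.001, -0.063]
ft_force: [-0.3, 0.5, 7.1]
opening: 0.296
grip_force: 30.0
```

servo_tool --moves '[0,0,0.1,0,0.1,0,0,0.2,0,0.1,0.05,0.02,0.28,0,0.1,0.12,0.04,0.35,0,0.1,0.19,0.06,0.42,0,0.1,0.257,0.0725,0.48,0,0.1,0.257,0.0725,0.537,0,0.1,0.257,0.0725,0.537,0,0.1,0.257,0.0725,0.537,0,0.1,0.257,0.0725,0.537,0,0.1]'

```text
t: 9.63
eef_pos: [528.6, -84.8, 228.1]
tcp_rot: [-3.141, 0.002, -0.063]
ft_force: [-0.2, -0.7, -2.9]
opening: 0.293
grip_force: 30.0
```

```bash
python3 w.py w5
```

```text
t 9.6 tcp [528.6 -84.8 228.1] yaw -0.063 cam [599. -89. 397.]
blade px [93. 93.] xy 643.6 93.9 size 73 18 ang 16.2 rad 0.283 
handle px [126. 249.] xy 471.4 101.4 size 48 25 ang 16.4 rad 0.286 
handle px [102.  92.] xy 643.9 90.3 size 73 27 ang 8.7 rad 0.151 
cradle px [  9. 162.] xy 577.2 233.8 size 78 36 ang -16.3 rad -0.285 CUT
cradle px [126.  98.] xy 642.1 99.6 size 110 75 ang 19.4 rad 0.339 
cradle px [276.  97.] xy 635.7 -89.9 size 136 80 ang 1.5 rad 0.027 
cradle px [435.  79.] xy 636.1 -273.2 size 170 92 ang 5.6 rad 0.097 CUT
```

View pics/w5.png

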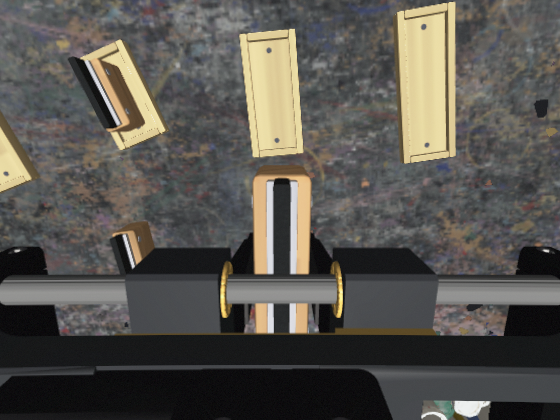

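Wrist view 5: the small squeegee stands in its cradle at (100,92). The medium cradle is at (272,95), and the large one at (427,85). The cradle mask picks up specks, so I'll tighten it.

Run:
```python
s=open("w.py").read()
s=s.replace("cv2.inRange(hsv,(15,35,130),(35,255,255))","cv2.inRange(hsv,(18,40,165),(32,140,255))").replace("m=cv2.morphologyEx(m,cv2.MORPH_CLOSE,np.ones((9,9),np.uint8))","m=cv2.morphologyEx(cv2.morphologyEx(m,cv2.MORPH_CLOSE,K),cv2.MORPH_OPEN,np.ones((7,7),np.uint8))")
s=s.replace('def blobs(name,cam="wrist",save=True):\n    s=state(); c=get_calibration(cam); p,d=read_camera(cam); \n','def blobs(name,cam="wrist",save=True):\n    s=state(); c=get_calibration(cam); p,d=read_camera(cam)\n    if save=="old": c=dict(np.load(name+".npz")); p,d=c["p"],c["d"]; save=0\n')
s=s.replace("np.savez(","if save: np.savez(")
open("w.py","w").write(s)
import w; w.blobs("w5",save="old"); w.blobs("w2",save="old")
```

```text
t 9.7 tcp [528.6 -84.9 228. ] yaw -0.063 cam [599. -89. 397.]
blade px [93. 93.] xy 643.6 93.9 size 73 18 ang 16.2 rad 0.283 
handle px [126. 249.] xy 471.4 101.4 size 48 25 ang 16.4 rad 0.286 
handle px [102.  92.] xy 643.9 90.3 size 73 27 ang 8.7 rad 0.151 
cradle px [  9. 164.] xy 575.9 236.0 size 72 32 ang -16.3 rad -0.284 CUT
cradle px [128.  93.] xy 645.5 94.3 size 106 62 ang 17.5 rad 0.305 
cradle px [272.  92.] xy 635.8 -81.0 size 135 62 ang 1.4 rad 0.025 
cradle px [431.  71.] xy 633.1 -258.8 size 166 61 ang 4.8 rad 0.084 
t 9.7 tcp [528.7 -84.9 228.1] yaw -0.063 cam [588.  53. 419.]
blade px [ 13. 197.] xy 448.9 335.9 size 119 14 ang 17.8 rad 0.31 CUT
handle px [220. 222.] xy 459.6 105.0 size 66 28 ang 4.9 rad 0.086 
handle px [ 26. 194.] xy 445.8 334.5 size 159 21 ang 17.5 rad 0.305 CUT
cradle px [526. 142.] xy 632.7 -253.3 size 166 51 ang 5.7 rad 0.099 CUT
cradle px [396. 109.] xy 635.8 -81.2 size 135 62 ang 1.6 rad 0.029 
cradle px [257.  71.] xy 645.2 94.8 size 105 62 ang 18.4 rad 0.322 
cradle px [110.  65.] xy 614.9 265.0 size 139 60 ang 13.2 rad 0.23 CUT
```

servo_tool --moves '[0.09,0.003,-0.02,0.0285,0.1,0.18,0.006,-0.06,0.0285,0.1,0.268,0.0095,-0.1,0.0285,0.1,0.268,0.0095,-0.2,0.0285,0.1,0.268,0.0095,-0.3,0.0285,0.1,0.268,0.0095,-0.38,0.0285,0.1,0.268,0.0095,-0.42,0.0285,0.1,0.268,0.0095,-0.42,0.0285,0.1,0.268,0.0095,-0.42,0.0285,0.1]'

```text
t: 10.53
eef_pos: [636.5, -81.2, 60.6]
tcp_rot: [-3.141, 0.002, 0.026]
ft_force: [0.7, -0.4, -2.9]
opening: 0.293
grip_force: 30.0
```

servo_tool --moves '[0,0,-0.03,0,0.1,0,0,-0.06,0,0.1,0,0,-0.08,0,0.1,0,0,-0.09,0,0.1,0,0,-0.091,0,0.1,0,0,-0.091,0,0.1]'

```text
t: 11.03
eef_pos: [637.0, -81.0, 25.1]
tcp_rot: [3.142, 0.0, 0.027]
ft_force: [-0.2, -0.3, -3.2]
opening: 0.294
grip_force: 30.0
```

servo_tool --moves '[0,0,-0.0035,0,0.1,0,0,-0.0035,0,0.1,0,0,-0.0035,0,0.6,0,0,-0.0035,0,0.6,0,0,-0.0035,0,0.6,0,0,-0.0035,0,0.6,0,0,-0.0035,0,0.6,0,0,-0.0035,0,0.6,0,0,-0.0035,0,0.6]'

```text
t: 11.78
eef_pos: [637.0, -81.1, 23.8]
tcp_rot: [3.141, -0.0, 0.027]
ft_force: [0.4, 0.1, 0.4]
opening: 0.595
grip_force: 0.0
```

servo_tool --moves '[0,0,0.1,0,0.6,0,0,0.2,0,0.6,0,0,0.3,0,0.6,-0.07,0.05,0.35,0.01,0.6,-0.14,0.1,0.4,0.02,0.6,-0.21,0.15,0.45,0.02,0.6,-0.28,0.21,0.5,0.02,0.6,-0.35,0.27,0.55,0.02,0.6,-0.42,0.33,0.6,0.02,0.6,-0.5,0.38,0.6,0.02,0.6,-0.58,0.43,0.6,0.02,0.6,-0.58,0.43,0.6,0.02,0.6]'

```text
t: 12.78
eef_pos: [400.1, 93.0, 264.3]
tcp_rot: [-3.141, 0.001, 0.092]
ft_force: [0.8, -0.0, 0.6]
opening: 0.6
grip_force: 0.0
```

servo_tool --moves '[0,0,0,0,0.6,0,0,0,0,0.6,0,0,0,0,0.6]'

```text
t: 13.03
eef_pos: [405.9, 90.6, 263.7]
tcp_rot: [3.141, -0.0, 0.089]
ft_force: [-0.5, 0.9, 0.0]
opening: 0.604
grip_force: 0.0
```

```bash
python3 w.py w6
```

```text
t 13.0 tcp [405.9  90.6 263.7] yaw 0.089 cam [475.  97. 433.]
blade px [273. 168.] xy 428.1 102.9 size 127 6 ang 4.8 rad 0.084 
blade px [ 66. 132.] xy 444.7 336.3 size 157 13 ang 17.8 rad 0.311 
blade px [463.  17.] xy 602.6 -81.2 size 33 17 ang 7.6 rad 0.133 CUT
handle px [273. 168.] xy 427.7 102.7 size 128 27 ang 5.2 rad 0.09 
handle px [ 76. 131.] xy 445.5 334.2 size 160 20 ang 17.7 rad 0.309 
handle px [453.  20.] xy 605.4 -74.4 size 48 24 ang 25.5 rad 0.444 CUT
cradle px [430.  40.] xy 602.4 -81.9 size 69 62 ang 1.8 rad 0.031 CUT
cradle px [300.  15.] xy 606.3 83.9 size 66 36 ang -84.9 rad -1.481 CUT
cradle px [152.  27.] xy 579.9 259.9 size 68 63 ang 17.2 rad 0.3 CUT
```

servo_tool --moves '[0.055,0.0305,-0.05,0,0.65,0.055,0.0305,-0.13,0,0.65,0.055,0.0305,-0.22,0,0.65,0.055,0.0305,-0.32,0,0.65,0.055,0.0305,-0.42,0,0.65,0.055,0.0305,-0.52,0,0.65,0.055,0.0305,-0.58,0,0.65,0.055,0.0305,-0.622,0,0.65,0.055,0.0305,-0.622,0,0.65,0.055,0.0305,-0.622,0,0.65]'

```text
t: 13.92
eef_pos: [427.1, 102.7, 14.2]
tcp_rot: [3.142, 0.003, 0.088]
ft_force: [-0.5, 0.1, 0.3]
opening: 0.653
grip_force: 0.0
```

servo_tool --moves '[0,0,0,0,0.1,0,0,0,0,0.1,0,0,0,0,0.1,0,0,0,0,0.1,0,0,0,0,0.1,0,0,0,0,0.1,0,0,0,0,0.1,0,0,0,0,0.1]'

```text
t: 14.58
eef_pos: [427.2, 103.2, 15.4]
tcp_rot: [3.142, -0.001, 0.089]
ft_force: [-0.2, 0.1, 7.8]
opening: 0.291
grip_force: 30.0
```

servo_tool --moves '[0,0,0.1,0,0.1,0,0,0.2,0,0.1,0.03,-0.05,0.28,0,0.1,0.07,-0.13,0.33,0,0.1,0.12,-0.21,0.36,0,0.1,0.17,-0.3,0.38,0,0.1,0.22,-0.39,0.38,0,0.1,0.27,-0.48,0.38,0,0.1,0.32,-0.57,0.38,0,0.1,0.37,-0.66,0.38,0,0.1,0.42,-0.75,0.38,0,0.1,0.48,-0.84,0.38,0,0.1]'

```text
t: 15.58
eef_pos: [618.0, -233.5, 166.5]
tcp_rot: [-3.141, 0.001, 0.089]
ft_force: [0.6, 0.5, -3.4]
opening: 0.291
grip_force: 30.0
```

servo_tool --moves '[0,0,0,0,0.1,0,0,0,0,0.1,0,0,0,0,0.1]'

```text
t: 15.83
eef_pos: [617.3, -231.0, 166.1]
tcp_rot: [-3.14, 0.002, 0.089]
ft_force: [-0.2, 0.7, -3.4]
opening: 0.298
grip_force: 30.0
```

```bash
python3 w.py w7
```

```text
t 15.8 tcp [ 617.3 -231.   166.1] yaw 0.089 cam [ 687. -225.  335.]
blade px [110. 170.] xy 636.4 -83.1 size 101 19 ang 0.8 rad 0.014 
blade px [537.  88.] xy 734.2 -425.7 size 50 17 ang 15.9 rad 0.278 
handle px [120. 169.] xy 637.5 -86.2 size 100 19 ang 0.6 rad 0.011 
handle px [530.  88.] xy 737.0 -431.0 size 54 26 ang 13.0 rad 0.227 
handle px [276.  13.] xy 773.4 -212.4 size 50 13 ang -87.1 rad -1.521 CUT
cradle px [319. 163.] xy 638.5 -259.3 size 154 61 ang 5.1 rad 0.089 
cradle px [147. 154.] xy 635.9 -81.5 size 136 62 ang 1.7 rad 0.03
```

servo_tool --moves '[0.04,-0.07,-0.03,0,0.1,0.04,-0.07,-0.1,0,0.1,0.04,-0.07,-0.18,0,0.1,0.04,-0.07,-0.25,0,0.1,0.04,-0.07,-0.265,0,0.1,0.04,-0.07,-0.265,0,0.1,0.04,-0.07,-0.265,0,0.1]'

```text
t: 16.47
eef_pos: [634.6, -259.0, 62.4]
tcp_rot: [3.141, -0.001, 0.09]
ft_force: [0.6, 0.6, -3.4]
opening: 0.294
grip_force: 30.0
```

servo_tool --moves '[0,0,-0.03,0,0.1,0,0,-0.06,0,0.1,0,0,-0.08,0,0.1,0,0,-0.09,0,0.1,0,0,-0.09,0,0.1,0,0,-0.09,0,0.1]'

```text
t: 16.97
eef_pos: [634.1, -259.6, 24.8]
tcp_rot: [-3.142, 0.0, 0.089]
ft_force: [0.1, 0.7, -3.3]
opening: 0.294
grip_force: 30.0
```

servo_tool --moves '[0,0,-0.003,0,0.1,0,0,-0.003,0,0.1,0,0,-0.003,0,0.6,0,0,-0.003,0,0.6,0,0,-0.003,0,0.6,0,0,-0.003,0,0.6,0,0,-0.003,0,0.6,0,0,-0.003,0,0.6,0,0,-0.003,0,0.6]'

```text
t: 17.72
eef_pos: [634.2, -259.5, 23.8]
tcp_rot: [3.141, -0.0, 0.089]
ft_force: [-0.3, 0.7, -0.2]
opening: 0.597
grip_force: 0.0
```

servo_tool --moves '[0,0,0.1,0,0.6,0,0,0.2,0,0.6,0,0,0.3,0,0.6,-0.04,0.09,0.35,0.07,0.6,-0.08,0.18,0.4,0.07,0.6,-0.12,0.27,0.45,0.07,0.6,-0.16,0.36,0.5,0.07,0.6,-0.2,0.45,0.55,0.07,0.6,-0.24,0.54,0.6,0.07,0.6,-0.28,0.63,0.6,0.07,0.6,-0.32,0.72,0.6,0.07,0.6,-0.36,0.81,0.6,0.07,0.6]'

```text
t: 18.72
eef_pos: [492.0, 59.5, 264.6]
tcp_rot: [3.141, -0.002, 0.309]
ft_force: [0.7, -0.1, -0.0]
opening: 0.605
grip_force: 0.0
```

```bash
python3 -c "
from cell import *; print(state()['eef_pos'],state()['tcp_rot'])"
```

```text
[491.96254823  59.49611943 264.58696671] [ 3.14100593e+00 -1.62375085e-03  3.08814006e-01]
```

Now on to about (415, 315).

servo_tool --moves '[-0.03,0.1,0,0,0.5,-0.06,0.2,0,0,0.5,-0.09,0.3,0,0,0.5,-0.12,0.4,0,0,0.5,-0.15,0.5,0,0,0.5,-0.19,0.6,0,0,0.5,-0.19,0.62,0,0,0.5,-0.19,0.62,0,0,0.5,-0.19,0.62,0,0,0.5,-0.19,0.62,0,0,0.5]'

```text
t: 19.55
eef_pos: [417.3, 305.1, 263.7]
tcp_rot: [3.141, 0.0, 0.309]
ft_force: [1.4, -0.5, 0.4]
opening: 0.499
grip_force: 0.0
```

```bash
python3 w.py w8
```

```text
t 19.6 tcp [417.3 305.1 263.7] yaw 0.309 cam [484. 326. 433.]
blade px [ 50. 165.] xy 362.8 569.2 size 132 9 ang -42.4 rad -0.74 
blade px [260. 155.] xy 444.4 339.0 size 155 7 ang 17.8 rad 0.311 
blade px [535.  47.] xy 643.2 96.9 size 71 20 ang 17.5 rad 0.305 
handle px [ 59. 165.] xy 362.3 571.9 size 131 29 ang -42.2 rad -0.736 
handle px [261. 155.] xy 444.3 339.3 size 157 28 ang 17.9 rad 0.312 
handle px [524.  49.] xy 640.6 100.4 size 71 27 ang 26.8 rad 0.468 
cradle px [494.  54.] xy 644.9 97.3 size 105 59 ang 17.2 rad 0.3 
cradle px [357.  48.] xy 600.2 265.9 size 109 62 ang 17.9 rad 0.313 CUT
```

View pics/w8.png

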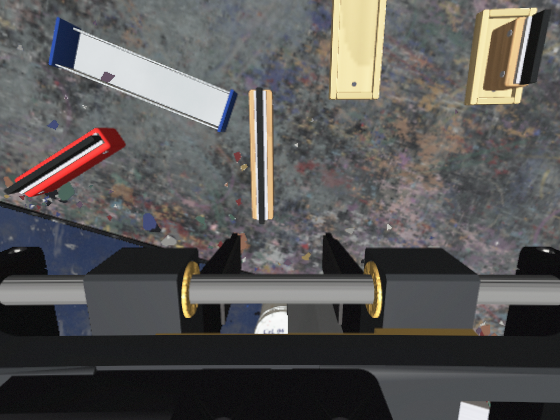

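Wrist view 8: the longest squeegee is at (261,155), standing free. The scoop's near end is at (230,112), close to its far half, and the red decoy at (65,160). I'll grasp 10 mm behind centre with a narrow opening to stay clear of the scoop.

servo_tool --moves '[0.044,0.0775,-0.02,0,0.5,0.044,0.0775,-0.1,0,0.5,0.044,0.0775,-0.2,0,0.5,0.044,0.0775,-0.3,0,0.5,0.044,0.0775,-0.4,0,0.5,0.044,0.0775,-0.5,0,0.5,0.044,0.0775,-0.57,0,0.5,0.044,0.0775,-0.622,0,0.5,0.044,0.0775,-0.622,0,0.5,0.044,0.0775,-0.622,0,0.5]'

```text
t: 20.43
eef_pos: [435.0, 336.0, 14.7]
tcp_rot: [3.141, 0.002, 0.308]
ft_force: [0.0, 0.4, -0.2]
opening: 0.503
grip_force: 0.0
```

servo_tool --moves '[0,0,0,0,0.1,0,0,0,0,0.1,0,0,0,0,0.1,0,0,0,0,0.1,0,0,0,0,0.1,0,0,0,0,0.1,0,0,0,0,0.1]'

```text
t: 21.02
eef_pos: [435.1, 337.2, 16.2]
tcp_rot: [-3.141, -0.002, 0.309]
ft_force: [-0.4, -2.5, 8.0]
opening: 0.296
grip_force: 30.0
```

servo_tool --moves '[0,0,0.05,0,0.1,0,0,0.13,0,0.1,0,0,0.22,0,0.1,0,0,0.3,0,0.1,0.08,-0.03,0.38,0,0.1,0.16,-0.08,0.44,0,0.1,0.23,-0.14,0.48,0,0.1,0.27,-0.18,0.48,0,0.1,0.27,-0.18,0.48,0,0.1,0.27,-0.18,0.48,0,0.1]'

```text
t: 21.85
eef_pos: [543.1, 263.9, 207.2]
tcp_rot: [3.142, -0.0, 0.307]
ft_force: [-0.6, -0.5, -3.2]
opening: 0.292
grip_force: 30.0
```

```bash
python3 w.py w9
```

```text
t 21.9 tcp [543.1 263.9 207.2] yaw 0.307 cam [610. 285. 377.]
blade px [476. 153.] xy 642.2 96.9 size 70 19 ang 18.5 rad 0.324 
handle px [ 13. 240.] xy 405.3 535.3 size 27 24 ang 27.4 rad 0.478 CUT
handle px [466. 153.] xy 641.9 100.9 size 70 18 ang 18.0 rad 0.315 
cradle px [551. 228.] xy 598.9 -56.1 size 51 21 ang 21.0 rad 0.366 CUT
cradle px [443. 140.] xy 645.6 95.1 size 105 62 ang 18.2 rad 0.317 
cradle px [305.  83.] xy 642.2 279.7 size 196 62 ang 17.7 rad 0.31 CUT
```

View pics/w9.png

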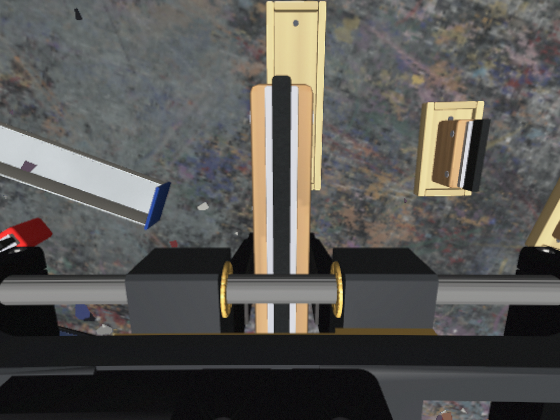

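servo_tool --moves '[0.1,0.01,-0.02,0,0.1,0.18,0.022,-0.05,0,0.1,0.224,0.032,-0.1,0,0.1,0.224,0.032,-0.2,0,0.1,0.224,0.032,-0.3,0,0.1,0.224,0.032,-0.36,0,0.1,0.224,0.032,-0.36,0,0.1,0.224,0.032,-0.36,0,0.1,0.224,0.032,-0.36,0,0.1]'

```text
t: 22.65
eef_pos: [632.6, 278.8, 64.8]
tcp_rot: [3.142, -0.002, 0.31]
ft_force: [-0.2, 0.4, -1.8]
opening: 0.292
grip_force: 30.0
```

servo_tool --moves '[0,0,-0.03,0,0.1,0,0,-0.06,0,0.1,0,0,-0.085,0,0.1,0,0,-0.095,0,0.1,0,0,-0.095,0,0.1,0,0,-0.095,0,0.1]'

```text
t: 23.15
eef_pos: [632.1, 277.8, 24.5]
tcp_rot: [3.142, 0.0, 0.309]
ft_force: [0.2, 0.3, -2.2]
opening: 0.293
grip_force: 30.0
```

Lower the last bit, release, lift and back off to inspect.

servo_tool --moves '[0,0,-0.0025,0,0.1,0,0,-0.0025,0,0.1,0,0,-0.0025,0,0.6,0,0,-0.0025,0,0.6,0,0,-0.0025,0,0.6,0,0,-0.0025,0,0.6,0,0,-0.0025,0,0.6,0,0,-0.0025,0,0.6,0,0,-0.0025,0,0.6]'

```text
t: 23.9
eef_pos: [632.2, 277.9, 23.9]
tcp_rot: [3.141, 0.0, 0.309]
ft_force: [-0.2, -0.6, -0.6]
opening: 0.599
grip_force: 0.0
```

servo_tool --moves '[0,0,0.1,0,0.6,0,0,0.2,0,0.6,0,0,0.3,0,0.6,-0.07,-0.07,0.4,-0.03,0.6,-0.14,-0.14,0.5,-0.05,0.6,-0.21,-0.21,0.6,-0.05,0.6,-0.27,-0.28,0.7,-0.05,0.6,-0.32,-0.35,0.8,-0.05,0.6,-0.35,-0.42,0.85,-0.05,0.6,-0.35,-0.5,0.85,-0.05,0.6,-0.35,-0.5,0.85,-0.05,0.6,-0.35,-0.5,0.85,-0.05,0.6]'

```text
t: 24.9
eef_pos: [491.3, 74.3, 368.3]
tcp_rot: [3.14, -0.006, 0.15]
ft_force: [-0.8, -0.3, 0.9]
opening: 0.601
grip_force: 0.0
```

```bash
python3 w.py w10
python3 - <<'E'
from cell import *
import cv2
p,d=read_camera("side"); cv2.imwrite("pics/side1.png",p)
E
```

```text
t 24.9 tcp [491.3  74.3 368.3] yaw 0.15 cam [559.  85. 538.]
blade px [526. 112.] xy 633.8 -258.0 size 130 21 ang 5.7 rad 0.1 
blade px [404.  92.] xy 637.9 -79.7 size 99 15 ang -0.1 rad -0.001 
blade px [150.  54.] xy 630.9 275.4 size 139 15 ang 18.4 rad 0.321 CUT
handle px [518. 113.] xy 633.0 -254.2 size 130 20 ang 4.3 rad 0.076 
handle px [399.  92.] xy 636.4 -80.7 size 99 30 ang 1.5 rad 0.026 
handle px [282.  70.] xy 643.1 95.0 size 71 29 ang 17.5 rad 0.306 
handle px [155.  54.] xy 634.7 278.0 size 148 29 ang 17.2 rad 0.301 CUT
cradle px [490. 115.] xy 632.0 -248.4 size 166 50 ang 9.1 rad 0.158 
cradle px [382. 102.] xy 635.7 -81.1 size 136 62 ang 1.7 rad 0.03 
cradle px [282.  73.] xy 645.1 95.0 size 106 63 ang 18.4 rad 0.32 
cradle px [177.  69.] xy 631.4 255.9 size 178 59 ang 2.9 rad 0.051 CUT
```

View pics/w10.png

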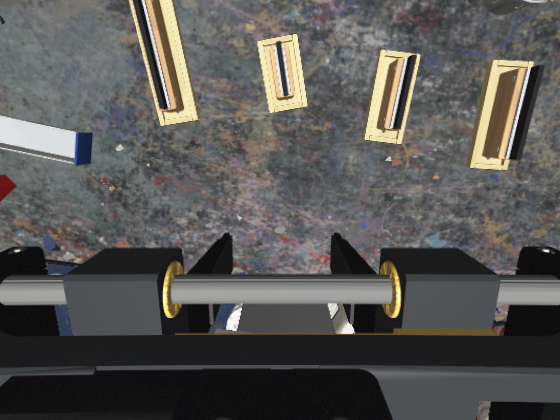

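View pics/side1.png

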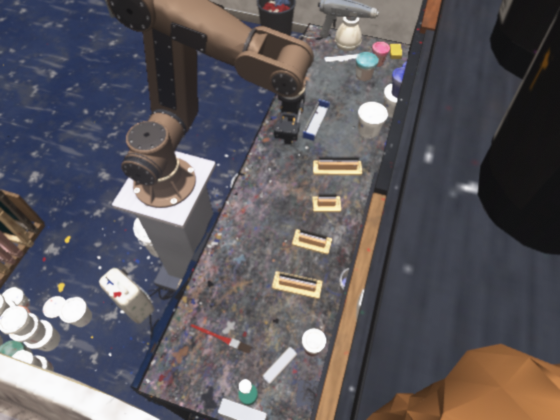

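The wrist view shows all four squeegees upright in their cradles, at (155,54), (282,70), (399,92) and (518,113). The side view has the scoop at (317,118) and the brush at (217,335), both unmoved. Handing in.

```bash
python3 -c "
from cell import *; print(job_done())"
```

```text
the job is handed in; nothing more can be done
None
```

All four squeegees are standing blade up in their matching cradles, the scoop coater and brush were left where they lay, and I handed the job in at about 25 s; the hand-in did not return a verdict.

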